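# Put the mixed-up pantry stock back with its kind

### The job

Someone has mixed up the near pockets of the three stock trays: the can, the bottle and the carton there each stand in a wrong tray. Move them around so that each stands upright in the middle of the near pocket of the tray whose far pocket already holds one of its kind; the empty cork mat is free to use as a spare spot on the way. Leave the ones in the far pockets where they are and knock none of the six over.

Things in the scene. Friction and masses are not known exactly. Their poses are not given: they have to be found in the camera images.
- can: the misplaced can: a cylindrical tin can, plain steel with a paper band, 60 mm diameter, 85 mm tall, 0.15 to 0.31 kg. Grip it across its diameter in the upper half. It stands upright in the near pocket of a wrong tray at the start. Origin: centre of its underside; z up.
- bottle: the misplaced bottle: a sauce bottle, amber glass, 140 mm tall: round body 58 mm diameter up to 78 mm height, then a shoulder tapering to a 28 mm neck at 104 mm, and a black round cap 32 mm diameter from 114 to 140 mm height, 0.18 to 0.36 kg. Grip it by the cap. It stands upright in the near pocket of a wrong tray at the start. Origin: centre of its underside; z up.
- carton: the misplaced carton: a rectangular cardboard packet, 62 mm along its x, 50 mm along its y, 110 mm tall, 0.12 to 0.25 kg. Grip it across the 50 mm width (its y) near the top. It stands upright in the near pocket of a wrong tray at the start. Origin: centre of its underside; z up.
- can_twin: the can that is already right: same size and look as the other can, standing upright in the far pocket of the can tray; it stays there. Origin: centre of its underside.
- bottle_twin: the bottle that is already right: same size and look as the other bottle, standing upright in the far pocket of the bottle tray; it stays there. Origin: centre of its underside.
- carton_twin: the carton that is already right: same size and look as the other carton, standing upright in the far pocket of the carton tray; it stays there. Origin: centre of its underside.
- can_tray: the can tray: fixed wooden tray, 191 x 98 mm, rim 18 mm high, known by the can in its far pocket. A 5 mm cross wall parts two pockets, 88 x 88 mm inside, floor 5 mm above the table. Origin: centre of the near pocket (nearer the robot; the target for the misplaced can), at table height. x: along the tray to the far pocket, 93 mm on; y: across.
- bottle_tray: the bottle tray: fixed wooden tray, 191 x 98 mm, rim 18 mm high, known by the bottle in its far pocket. A 5 mm cross wall parts two pockets, 88 x 88 mm inside, floor 5 mm above the table. Origin: centre of the near pocket (nearer the robot; the target for the misplaced bottle), at table height. x: along the tray to the far pocket, 93 mm on; y: across.
- carton_tray: the carton tray: fixed wooden tray, 191 x 98 mm, rim 18 mm high, known by the carton in its far pocket. A 5 mm cross wall parts two pockets, 88 x 88 mm inside, floor 5 mm above the table. Origin: centre of the near pocket (nearer the robot; the target for the misplaced carton), at table height. x: along the tray to the far pocket, 93 mm on; y: across.
- mat: fixed round cork mat, 110 mm diameter, 6 mm thick, empty: a free spot to stand one thing on in the meantime. Origin: centre of its underside, on the table.

How it is judged:
By the outcome, as a careful person would: the job done as asked, in the order asked, and still so for the second after the job is handed in, with the robot touching nothing.
It also fails if it takes over 128 s, if anything falls off the work surface, if the arm or the gripper's body presses on something with over 40 N, if the wrist force passes 120 N, or if a joint passes its speed limit or range.

### The arm

A 7-joint arm with a two-finger parallel gripper is mounted at the origin on the work surface. World frame = base frame: x ahead of the robot, y to its left, z up, the work surface at z = 0. Lengths are in m, angles in rad, forces in N, time in s.
With the tool pointing down it reaches from about 0.425 to 0.975 m from the base axis. Payload 16.7 kg.
Tool frame: the origin (TCP) lies midway between the tips of the shut fingers; the grasp point (between the pads) lies 19 mm behind it; z points along the fingers, y is the line along which they close (so a half turn about z gives the same grasp; the last joint's range is limited). The gripper opens to 85 mm and grips with 20 to 120 N. Pads are 22 mm wide; open, the fingers measure 114 mm over their backs; the gripper's body (76 mm by 85 mm) begins 54 mm behind the grasp point. The pads swing forward as they close: fully open they stand 13 mm farther back than shut.
Start: joints at [1.054, 0.426, 0.074, 1.606, -0.034, 1.111, -0.067], TCP at [0.242, -0.63, 0.231] pointing down, gripper open.
Joint ranges: [-2.85, 2.85], [-0.5, 2.14], [-1.23, 1.37], [0.21, 2.46], [-1.02, 4.16], [0.16, 2.05], [-2.73, 2.73]. Speed limits (rad/s): [1.89, 1.89, 2.39, 2.39, 3.01, 3.01, 3.01].

### API

Orientations are given as a unit quaternion [w, x, y, z].
In Python, from station import ctrl gives the robot as it stands. The module is installed in compiled form; this text tells all that it offers.
- The arm moves only by the tool apply_moves, never from a script. Its argument "commands" is a list of rows, each a list of 5 numbers: the closure, from -1 (fully open) to 1 (shut), then the shift along the world's x, y, z in cm, then the turn about the world's z in degrees. In form: [[gripper, dx, dy, dz, twist], ...]. A call has 1 to 10 rows; each row is the pose to reach, as a shift and turn from the pose commanded when the call began; what a row does not reach only later rows make up. A row lasts 1/12 s, in which the tool goes at most 41.7 mm and 7.16 degrees, less where a joint would pass 70% of its speed; a pose out of reach is approached as far as the arm can. A call with a gripper value outside its range is refused whole. The fingers move at their own pace and stop on an object; the grip force is fixed at half the most. Time passes only in rows, so rows that repeat a pose let the fingers close. It gives the time, the measured TCP pose, the force, the opening and the grip force at its end, in the units of the state.
- ctrl.get_obs(): the state, without advancing time (a new reading comes with each control period).
- ctrl.camera(name): name is "scene" or "side" or "wrist"; returns a dict with "frame" (420x560x3 uint8, blue, green, red), "vfov" (degrees; the focal length in pixels is half the picture's height over the tangent of half this angle, whatever the lens; pixels are square), "cx", "cy" (the principal point, pixels), "world_to_cam" (4x4, takes a point from world to camera coordinates); the wrist camera has in their place "T_tool_cam" (4x4, takes a point from camera to tool coordinates, whose origin is the TCP and whose axes are the flange's). Camera axes: x right, y down, z forward; pixel columns grow to the right and rows downward; lengths in m; the calibration is good to about 2 mm. A picture is of the moment at which its call begins: read the wrist's pose just before it. There is no depth.
- ctrl.hand_in(): hands the job in; it is judged then, once.
The state is a dict: "time": time; "joint_pos": joint angles; "joint_vel": joint speeds; "joint_efforts": joint torques, N m; "tcp_pos": TCP position; "orientation": TCP orientation; "wrist_force": force on the tool from outside, world axes, zero at the start; "torque": the same for the moment, N m; "finger_gap": finger opening in m; "grip_force": force on a finger pad.
Only numpy, scipy, OpenCV 4.12 (cv2) and the standard library are available. Lean on these libraries where they do the work, as an engineer would, in place of code of your own. Each camera call takes 0.05 s, during which the arm holds its last target. There are 200 camera calls.

## Working session

There is one attempt and no reset: what is moved stays moved. The work goes in short steps, Python scripts to look and compute and a tool call to move; the robot and the scene stay as the last step left them, time stands still between calls to the robot, and variables do not carry over. Pictures are saved under pics/ and viewed, at most 14 in all, crops included, and the job is handed in when it is done.

Besides the shell and the picture viewer there is one more tool, called after "Call:" as a command line: name --pt "numbers of a row" for each row, then --argument value for the rest. apply_moves: Moves the arm, as the interface text tells. Its arguments: {"type":"object","properties":{"commands":{"type":"array"}},"required":["commands"]}

```bash
mkdir -p pics
cat > h.py <<'E'
from station import ctrl
import cv2, numpy as np
def grab(n):
    c=ctrl.camera(n); return c
def K(c):
    f=210/np.tan(np.radians(c["vfov"])/2); return f,c["cx"],c["cy"]
def ray(c,u,v,z):
    f,cx,cy=K(c); W=np.array(c["world_to_cam"]); R=W[:3,:3]; o=-R.T@W[:3,3]
    d=R.T@np.array([(u-cx)/f,(v-cy)/f,1]); return o+d*(z-o[2])/d[2]
def proj(c,p):
    f,cx,cy=K(c); W=np.array(c["world_to_cam"]); q=W[:3,:3]@np.array(p)+W[:3,3]; return q[0]/q[2]*f+cx,q[1]/q[2]*f+cy
E
python3 - <<'E'
from h import *
o=ctrl.get_obs()
print(o["time"],o["tcp_pos"],o["orientation"],o["joint_pos"],o["finger_gap"])
for n in("scene","side"):
    c=grab(n); cv2.imwrite(f"pics/{n}0.png",c["frame"]); W=np.array(c["world_to_cam"]);print(n,c["vfov"],c["cx"],c["cy"],-W[:3,:3].T@W[:3,3])
    np.save(n+".npy",c,allow_pickle=True)
print(ctrl.camera("wrist")["T_tool_cam"])
E
```

```text
0.0 [ 0.24189648 -0.62974949  0.230639  ] [-5.97080262e-04  9.83231994e-01  1.82358067e-01 -1.58052140e-04] [ 1.05450926  0.42670942  0.07386016  1.60657739 -0.03410022  1.11080075
 -0.06707929] 0.08527176499793035
scene 49.0080338861744 282.23201061033586 210.1492176264768 [ 1.39683093 -0.16709978  0.76675204]
side 45.822553165397096 277.39257547580604 204.3347711181667 [0.14476694 0.59851355 0.90546006]
[[-4.42609315e-04 -9.58067404e-01 -2.86542586e-01  7.30983511e-02]
 [ 9.99999894e-01 -3.88186584e-04 -2.46735942e-04  6.84110031e-05]
 [ 1.25157676e-04 -2.86542664e-01  9.58067475e-01 -1.42591525e-01]
 [ 0.00000000e+00  0.00000000e+00  0.00000000e+00  1.00000000e+00]]
```

View pics/scene0.png

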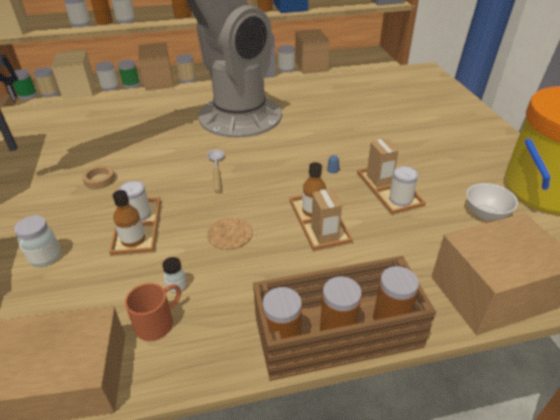

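View pics/side0.png

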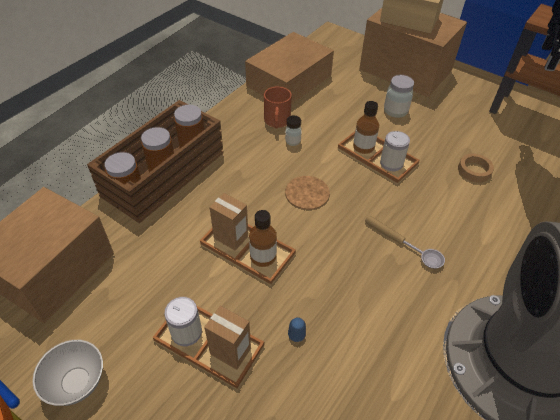

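The bottle tray (scene ~(137,225)) holds the can, the carton tray (~(320,215)) holds the bottle and the can tray (~(390,185)) holds the carton. The mat is at scene (230,233). Next, zoomed crops for the tray corners.

Run:
```python
from h import *
s=np.load("scene.npy",allow_pickle=True).item();d=np.load("side.npy",allow_pickle=True).item()
def cr(c,x,y,w=130,h=130): return cv2.resize(c["frame"][y:y+h,x:x+w],(w*3,h*3),interpolation=cv2.INTER_CUBIC)
a=np.vstack([np.hstack([cr(s,80,150,130,100),cr(s,300,130,130,100)]),np.hstack([cr(d,320,90,130,100),cr(d,145,285,130,100)])])
cv2.imwrite("pics/c1.png",a)
b=np.vstack([np.hstack([cr(s,260,155,130,100),cr(d,185,190,130,100)])])
cv2.imwrite("pics/c2.png",b)
for c,n,u,v in((s,'s',230,233),(d,'d',307,192)): print('mat',n,ray(c,u,v,.006))
```

```text
mat s [ 0.57425914 -0.11399046  0.006     ]
mat d [ 0.56968554 -0.11467358  0.006     ]
```

View pics/c1.png

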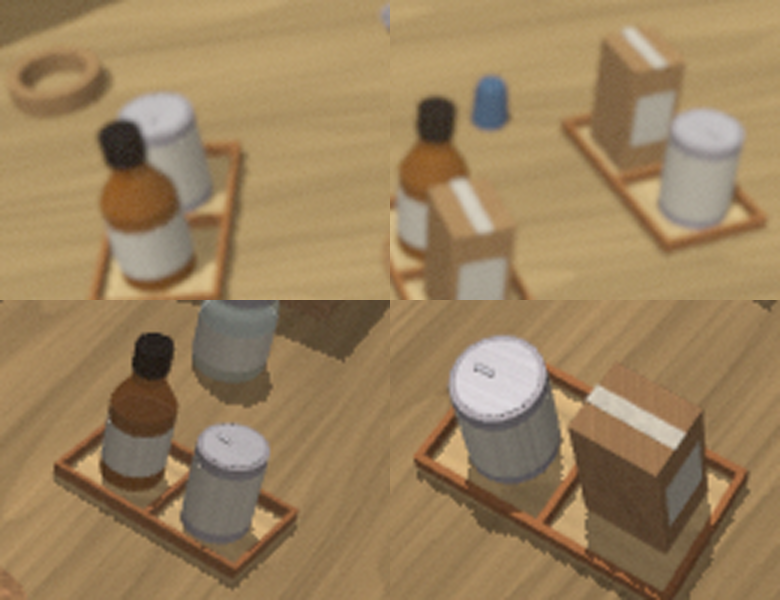

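View pics/c2.png

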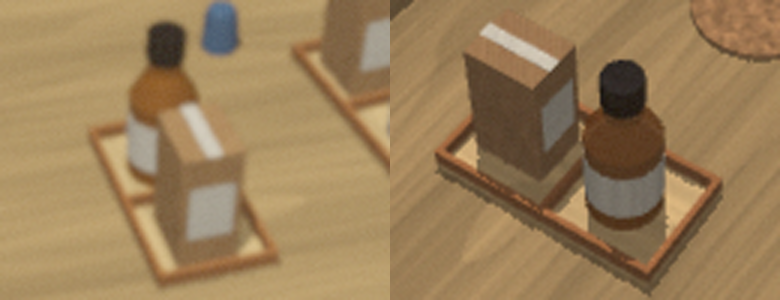

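Run:
```python
from h import *
s=np.load("scene.npy",allow_pickle=True).item();d=np.load("side.npy",allow_pickle=True).item()
T={"bottle":(d,[(338.3,145.3),(398.3,180.7),(418.7,161.3)]),"can":(d,[(153.3,338.3),(237.3,384.3),(264.3,343.3)]),"carton":(d,[(200,240.7),(271,280.7),(295.7,250)]),
"can_s":(s,[(392.7,211.7),(357.7,171)]),"carton_s":(s,[(314.3,248.3),(290,198.3)]),"can_s2":(s,[(425,202.7)]),"carton_s2":(s,[(352,241)]),"bottle_s":(s,[(160,199)])}
for k,(c,q) in T.items():
    P=[ray(c,u,v,.018)[:2] for u,v in q]; print(k,*[p.round(4) for p in P])
    if len(P)==3:
        F,N,R=P; ex=(F-N)/np.linalg.norm(F-N); ey=np.array([-ex[1],ex[0]])
        mid=(N+R)/2; print("  L",np.linalg.norm(F-N),"W",np.linalg.norm(R-N),"yaw",np.degrees(np.arctan2(ex[1],ex[0])),"near pocket",mid+ex*.049, "far",mid+ex*.142)
print("can",ray(d,397.3,138.3,.09),ray(s,131.7,186,.09))
print("bottle",ray(d,262.3,214.3,.145),ray(s,315.7,165.7,.145))
q=[(235,68),(313,105),(260,165),(182,130)]
P=np.array([ray(d,145+a/3,285+b/3,.115)[:2] for a,b in q]);print("carton",P.mean(0),P,[np.linalg.norm(P[i]-P[i-1]) for i in range(4)],[np.degrees(np.arctan2(*(P[i]-P[i-1])[::-1])) for i in range(4)])
```

```text
bottle [ 0.5926 -0.2942] [ 0.4046 -0.2737] [ 0.3949 -0.368 ]
  L 0.18906907188559474 W 0.09473850228697245 yaw -6.2181042735842995 near pocket [ 0.44848615 -0.32616834] far [ 0.54093901 -0.3362415 ]
can [0.5844 0.3867] [0.3992 0.359 ] [0.4083 0.2674]
  L 0.18724062659232155 W 0.09201859522006081 yaw 8.51162913295319 near pocket [0.45220498 0.32046958] far [0.54418066 0.33423452]
carton [0.6709 0.1602] [0.4821 0.1483] [0.4863 0.0528]
  L 0.18916147328020785 W 0.09568825654648797 yaw 3.5901479587031635 near pocket [0.53313969 0.10361743] far [0.62595718 0.10944099]
can_s [0.604  0.2918] [0.4184 0.2672]
carton_s [0.6828 0.066 ] [0.4925 0.055 ]
can_s2 [0.5901 0.386 ]
carton_s2 [0.68   0.1579]
bottle_s [ 0.4168 -0.2739]
can [ 0.45343996 -0.33230916  0.09      ] [ 0.44353618 -0.32952556  0.09      ]
bottle [0.54112389 0.09941554 0.145     ] [0.54098105 0.10501682 0.145     ]
carton [0.45286733 0.31331108] [[0.47931218 0.29367183]
 [0.42704998 0.2847935 ]
 [0.42760515 0.33220491]
 [0.47750203 0.34257406]] [np.float64(0.048935712301645395), np.float64(0.05301096586422499), np.float64(0.047414653120865985), np.float64(0.05096290376132982)] [np.float64(-87.88012172905553), np.float64(-170.35860825474512), np.float64(89.3291147004107), np.float64(11.739635376472965)]
```

Side-view corners give trays of about 189x95 mm, which fits the sizes given. I'll move above the middle tray for a close look.

Call:
apply_moves --pt "-1 33 73 7 -17" --pt "-1 33 73 7 -17" --pt "-1 33 73 7 -17" --pt "-1 33 73 7 -17" --pt "-1 33 73 7 -17" --pt "-1 33 73 7 -17" --pt "-1 33 73 7 -17" --pt "-1 33 73 7 -17" --pt "-1 33 73 7 -17" --pt "-1 33 73 7 -17"

```text
time: 0.98
tcp_pos: [0.413, -0.2504, 0.2678]
orientation: [0.0, 0.999, 0.035, 0.0]
wrist_force: [1.9, -0.4, 0.9]
finger_gap: 0.0852
grip_force: 0.0
```

Call:
apply_moves --pt "-1 9 -7 5 -10" --pt "-1 9 -7 5 -10" --pt "-1 9 -7 5 -10" --pt "-1 9 -7 5 -10" --pt "-1 9 -7 5 -10" --pt "-1 9 -7 5 -10" --pt "-1 9 -7 5 -10"

```text
time: 1.57
tcp_pos: [0.5019, -0.3217, 0.3169]
orientation: [-0.0, 0.999, -0.052, -0.001]
wrist_force: [-0.6, -0.2, 0.0]
finger_gap: 0.0852
grip_force: 0.0
```

```bash
cat >> h.py <<'E'
def wrist(name):
    from scipy.spatial.transform import Rotation as Ro
    o=ctrl.get_obs(); c=ctrl.camera("wrist"); q=np.array(o["orientation"])
    T=np.eye(4); T[:3,:3]=Ro.from_quat([q[1],q[2],q[3],q[0]]).as_matrix(); T[:3,3]=o["tcp_pos"]
    c["world_to_cam"]=np.linalg.inv(T@np.array(c["T_tool_cam"])); np.save(name+".npy",c,allow_pickle=True)
    cv2.imwrite("pics/%s.png"%name,c["frame"]); print(o["time"],o["tcp_pos"],o["orientation"],o["finger_gap"],o["grip_force"],o["wrist_force"]); return c
E
python3 - <<'E'
from h import *
c=wrist("wA")
E
```

```text
1.5667 [ 0.50185565 -0.32174819  0.3169071 ] [-3.13178218e-04  9.98639563e-01 -5.21400993e-02 -5.79498385e-04] 0.08523958650928745 0.0 [-0.55787393 -0.18661216  0.03270675]
```

View pics/wA.png

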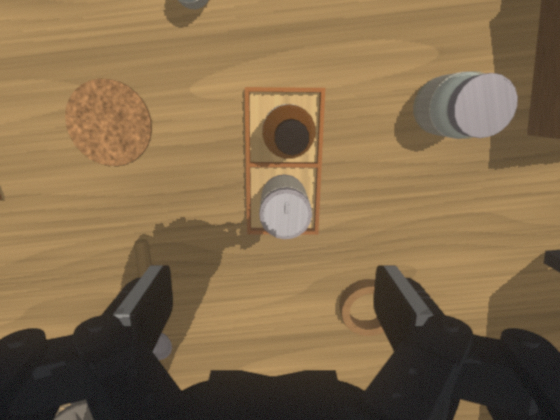

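Wrist view: tray corners at (245,88), (325,88), (319,231) and (249,231). Can top is at (286,213), twin's cap at (291,137), mat at (109,122).

```bash
cat >> h.py <<'E'
def tray(c,px):  # far-left, far-right, near-right, near-left outer rim corners
    P=np.array([ray(c,u,v,.018)[:2] for u,v in px]); L=[np.linalg.norm(P[i]-P[i-1]) for i in range(4)]
    e=P[0]+P[1]-P[2]-P[3]; e/=np.linalg.norm(e); m=P.mean(0)
    print("sides",np.round(L,4),"yaw",np.degrees(np.arctan2(e[1],e[0])),"near",m-e*.0465,"far",m+e*.0465)
E
python3 - <<'E'
from h import *
c=np.load("wA.npy",allow_pickle=True).item()
tray(c,[(245,88),(325,88),(319,231),(249,231)])
print("can",ray(c,286,213,.09),"twin",ray(c,291.5,137,.145),"mat",ray(c,109,122,.006))
E
```

```text
sides [0.1853 0.0971 0.1853 0.0958] yaw -5.838061081557193 near [ 0.45205941 -0.3315345 ] far [ 0.54457706 -0.3409942 ]
can [ 0.45498799 -0.33160098  0.09      ] twin [ 0.54380534 -0.34294042  0.145     ] mat [ 0.57343583 -0.11779758  0.006     ]
```

Call:
apply_moves --pt "-1 8 42 0 10" --pt "-1 8 42 0 10" --pt "-1 8 42 0 10" --pt "-1 8 42 0 10" --pt "-1 8 42 0 10" --pt "-1 8 42 0 10" --pt "-1 8 42 0 10" --pt "-1 8 42 0 10" --pt "-1 8 42 0 10" --pt "-1 8 42 0 10"

```text
time: 2.45
tcp_pos: [0.5799, 0.0888, 0.3178]
orientation: [0.0, 0.999, 0.035, 0.0]
wrist_force: [0.8, -0.3, 0.4]
finger_gap: 0.0851
grip_force: 0.0
```

```bash
python3 -c "
from h import *
wrist('wB')"
```

```text
2.45 [0.57991319 0.08882857 0.31782625] [1.92159744e-04 9.99387063e-01 3.50057371e-02 2.42619847e-04] 0.08511838458759338 0.0 [ 0.79170671 -0.31852777  0.39085677]
```

View pics/wB.png

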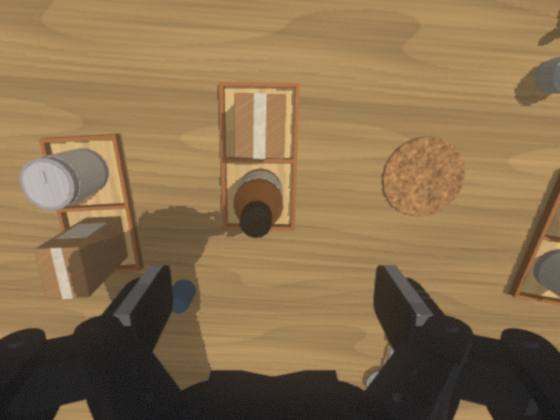

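Middle tray: corners (220,84), (299,84), (294,227), (225,227). Bottle cap is at (257,218). Twin carton's tape runs along the tray.

Call:
apply_moves --pt "-1 -7 23 0 4" --pt "-1 -7 23 0 4" --pt "-1 -7 23 0 4" --pt "-1 -7 23 0 4" --pt "-1 -7 23 0 4" --pt "-1 -7 23 0 4" --pt "-1 -7 23 0 4" --pt "-1 -7 23 0 4"

```text
time: 3.17
tcp_pos: [0.5091, 0.3186, 0.3175]
orientation: [-0.0, 0.997, 0.072, -0.0]
wrist_force: [0.1, -1.3, -0.7]
finger_gap: 0.0854
grip_force: 0.0
```

```bash
python3 -c "
from h import *
c=np.load('wB.npy',allow_pickle=True).item()
tray(c,[(220,84),(299,84),(294,227),(225,227)])
print('bottle',ray(c,257,218.5,.145),'twin',ray(c,260,125.5,.115),'mat',ray(c,424,176,.006))
wrist('wC')"
```

```text
sides [0.1844 0.0958 0.1844 0.0943] yaw 3.356335628392393 near [0.53590403 0.1033837 ] far [0.62874451 0.10882844]
bottle [0.54548824 0.10167307 0.145     ] twin [0.63139153 0.10490778 0.115     ] mat [ 0.57391959 -0.11524231  0.006     ]
3.1667 [0.50905398 0.31862207 0.31745381] [-1.30303323e-05  9.97415591e-01  7.18479487e-02 -1.05291504e-04] 0.0853857841458193 0.0 [ 0.14750801 -1.30935277 -0.70298006]
```

View pics/wC.png

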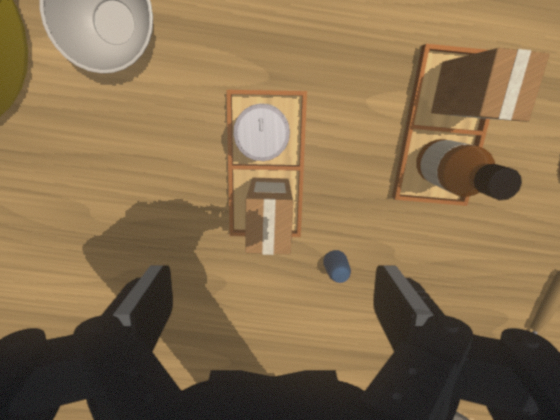

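Can tray corners (226,91), (306,93), (301,236), (231,235). Carton top (247,196), (293,198), (291,255), (245,253), with its long side along the tray.

```bash
python3 -c "
from h import *
c=np.load('wC.npy',allow_pickle=True).item()
tray(c,[(226,91),(306,93),(301,236),(231,235)])
P=np.array([ray(c,u,v,.115)[:2] for u,v in [(247,196),(293,198),(291,255),(245,253)]])
print('carton',P.mean(0),P,'twin',ray(c,262,133,.09))
e=P[0]+P[1]-P[2]-P[3];print(np.degrees(np.arctan2(e[1],e[0])),[np.linalg.norm(P[i]-P[i-1]) for i in range(4)])"
```

```text
sides [0.1879 0.0976 0.187  0.0963] yaw 7.888268881611543 near [0.4544455  0.31991305] far [0.5465655  0.33267654]
carton [0.45674116 0.31515907] [[0.48645338 0.34239883]
 [0.4911545  0.29482414]
 [0.42709433 0.2866824 ]
 [0.42226244 0.3367309 ]] twin [0.55011839 0.33607051 0.09      ]
6.145748537830075 [np.float64(0.0644406904728928), np.float64(0.04780640249007079), np.float64(0.0645754906300429), np.float64(0.05028120441679398)]
```

Call:
apply_moves --pt "-1 -4 -0.4 -1 -2" --pt "-1 -5.2 -0.4 -4 -2" --pt "-1 -5.2 -0.4 -8 -2" --pt "-1 -5.2 -0.4 -12 -2" --pt "-1 -5.2 -0.4 -16 -2" --pt "-1 -5.2 -0.4 -20 -2" --pt "-1 -5.2 -0.4 -22.5 -2" --pt "-1 -5.2 -0.4 -24.5 -2" --pt "-1 -5.2 -0.4 -24.5 -2" --pt "0.1 -5.2 -0.4 -24.5 -2"

```text
time: 4.05
tcp_pos: [0.4588, 0.3116, 0.0724]
orientation: [0.001, 0.999, 0.052, -0.001]
wrist_force: [0.3, 0.3, 0.8]
finger_gap: 0.0753
grip_force: 0.0
```

Call:
apply_moves --pt "1 0 0 0 0" --pt "1 0 0 0 0" --pt "1 0 0 0 0" --pt "1 0 0 0 0" --pt "1 0 0 0 0" --pt "1 0 0 0 0" --pt "1 0 0 0 0" --pt "1 0 0 0 0"

```text
time: 4.72
tcp_pos: [0.4598, 0.3135, 0.0744]
orientation: [-0.001, 0.999, 0.052, 0.001]
wrist_force: [-0.2, -0.7, 8.1]
finger_gap: 0.0495
grip_force: 61.0
```

Call:
apply_moves --pt "1 0 0 0.5 0" --pt "1 0 0 2 0" --pt "1 0 0 4.5 0" --pt "1 0 0 7.5 0" --pt "1 0 0 10.5 0" --pt "1 0 0 13.5 0" --pt "1 0 0 16.5 0" --pt "1 0 0 18.5 0" --pt "1 0 0 20 0" --pt "1 0 0 20 0"

```text
time: 5.55
tcp_pos: [0.4596, 0.3137, 0.2769]
orientation: [-0.001, 0.999, 0.052, 0.003]
wrist_force: [-0.1, -0.4, -1.0]
finger_gap: 0.0497
grip_force: 61.8
```

Call:
apply_moves --pt "1 0.4 -1.5 0 0" --pt "1 1.2 -4.5 0 0" --pt "1 2 -7.5 0 0" --pt "1 2.8 -10.5 0 0" --pt "1 3.6 -13.5 0 0" --pt "1 4.5 -16.5 0 0" --pt "1 5.3 -19.5 0 0" --pt "1 6.1 -22.5 0 0" --pt "1 6.9 -25.5 0 -3" --pt "1 7.7 -28.5 0 -6"

```text
time: 6.38
tcp_pos: [0.5355, 0.0263, 0.2726]
orientation: [0.0, 1.0, -0.001, 0.0]
wrist_force: [0.6, 0.5, -1.1]
finger_gap: 0.0492
grip_force: 61.8
```

Call:
apply_moves --pt "1 0.7 -3 0 0" --pt "1 1.4 -6 0 0" --pt "1 2.1 -9 0 0" --pt "1 2.9 -11.5 0 0" --pt "1 3.5 -13.5 0 0" --pt "1 3.8 -14.5 0 0" --pt "1 3.8 -14.5 0 0" --pt "1 3.8 -14.5 0 0"

```text
time: 7.05
tcp_pos: [0.5735, -0.1165, 0.2723]
orientation: [-0.0, 1.0, -0.0, -0.0]
wrist_force: [-1.0, 0.4, -2.1]
finger_gap: 0.0493
grip_force: 61.9
```

Call:
apply_moves --pt "1 0 0 -2 0" --pt "1 0 0 -5 0" --pt "1 0 0 -8 0" --pt "1 0 0 -11 0" --pt "1 0 0 -14 0" --pt "1 0 0 -16.5 0" --pt "1 0 0 -18.5 0" --pt "1 0 0 -19.3 0" --pt "1 0 0 -19.6 0" --pt "1 0 0 -19.7 0"

```text
time: 7.88
tcp_pos: [0.5739, -0.1157, 0.076]
orientation: [-0.0, 1.0, 0.001, 0.0]
wrist_force: [0.3, -0.2, 0.6]
finger_gap: 0.0496
grip_force: 61.8
```

Call:
apply_moves --pt "1 0 0 0 0" --pt "0.3 0 0 0 0" --pt "0 0 0 0 0" --pt "-0.5 0 0 0 0" --pt "-1 0 0 0 0" --pt "-1 0 0 0 0" --pt "-1 0 0 0 0" --pt "-1 0 0 0 0"

```text
time: 8.55
tcp_pos: [0.5738, -0.1171, 0.0756]
orientation: [-0.0, 1.0, 0.0, 0.0]
wrist_force: [-0.2, -0.5, -0.5]
finger_gap: 0.0853
grip_force: 0.0
```

Call:
apply_moves --pt "-1 0 0 2 0" --pt "-1 0 0 5 0" --pt "-1 0 0 8 0" --pt "-1 0 0 12 0" --pt "-1 0 0 16 0" --pt "-1 0 0 19 0" --pt "-1 -2 -3 19 0" --pt "-1 -4 -7 19 0" --pt "-1 -6 -11 19 0" --pt "-1 -6 -11 19 0"

```text
time: 9.38
tcp_pos: [0.5101, -0.2338, 0.2658]
orientation: [0.001, 1.0, -0.003, -0.0]
wrist_force: [0.1, -0.5, -0.3]
finger_gap: 0.0851
grip_force: 0.0
```

```bash
python3 -c "
from h import *
wrist('wD');c=ctrl.camera('side');cv2.imwrite('pics/sD.png',np.hstack([cv2.resize(c['frame'][90:290,150:430],(560,400)),np.zeros((400,10,3),np.uint8)]))"
```

```text
9.3833 [ 0.51007067 -0.23380184  0.2658283 ] [ 1.20541811e-03  9.99993102e-01 -3.48905711e-03 -4.11702274e-04] 0.0850905133473534 0.0 [ 0.10033912 -0.51968208 -0.29586762]
```

View pics/wD.png

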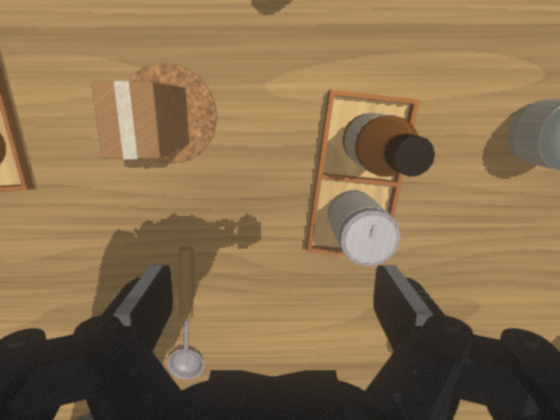

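Carton stands on the mat with its top at (127,120). The can's top is at (369,239). On to the can.

```bash
python3 -c "
from h import *
c=np.load('wD.npy',allow_pickle=True).item()
print('carton',ray(c,126.5,120,.116),'can',ray(c,369.5,238.5,.09))"
```

```text
carton [ 0.57083672 -0.11399324  0.116     ] can [ 0.45359717 -0.32996379  0.09      ]
```

Call:
apply_moves --pt "-1 -2 -4 0 -3" --pt "-1 -4 -8 0 -6" --pt "-1 -5.6 -9.8 -2 -6" --pt "-1 -5.6 -9.8 -4 -6" --pt "-1 -5.6 -9.8 -8 -6" --pt "-1 -5.6 -9.8 -12 -6" --pt "-1 -5.6 -9.8 -15 -6" --pt "-1 -5.6 -9.8 -15 -6"

```text
time: 10.15
tcp_pos: [0.4556, -0.3223, 0.1101]
orientation: [-0.002, 0.999, -0.051, -0.004]
wrist_force: [-0.9, 1.1, -0.7]
finger_gap: 0.0855
grip_force: 0.0
```

Call:
apply_moves --pt "-1 0 0 0 0" --pt "-1 0 0 0 0" --pt "-1 0 0 0 0" --pt "-1 0 0 0 0"

```text
time: 10.48
tcp_pos: [0.4589, -0.3255, 0.1175]
orientation: [0.001, 0.999, -0.052, 0.001]
wrist_force: [-0.4, 0.1, -0.7]
finger_gap: 0.0852
grip_force: 0.0
```

Call:
apply_moves --pt "-1 -0.4 -0.5 0 0" --pt "-1 -0.4 -0.5 -2 0" --pt "-1 -0.4 -0.5 -4 0" --pt "-1 -0.4 -0.5 -6 0" --pt "-1 -0.4 -0.5 -7.3 0" --pt "-1 -0.4 -0.5 -7.3 0" --pt "-1 -0.4 -0.5 -7.3 0"

```text
time: 11.07
tcp_pos: [0.4535, -0.3304, 0.0428]
orientation: [-0.0, 0.999, -0.052, -0.0]
wrist_force: [1.0, -0.9, 0.7]
finger_gap: 0.0853
grip_force: 0.0
```

Call:
apply_moves --pt "0 0 0 0 0" --pt "1 0 0 0 0" --pt "1 0 0 0 0" --pt "1 0 0 0 0" --pt "1 0 0 0 0" --pt "1 0 0 0 0" --pt "1 0 0 0 0" --pt "1 0 0 0 0"

```text
time: 11.73
tcp_pos: [0.4544, -0.3307, 0.0441]
orientation: [0.001, 0.999, -0.052, 0.001]
wrist_force: [-2.6, 0.7, 11.0]
finger_gap: 0.0588
grip_force: 61.8
```

Call:
apply_moves --pt "1 0 0 0.5 0" --pt "1 0 0 2 0" --pt "1 0 0 4.5 0" --pt "1 0 0 7.5 0" --pt "1 0 0 10.5 0" --pt "1 0 0 13.5 0" --pt "1 0 0 16 0" --pt "1 0 0 18 0" --pt "1 0 0 18 0"

```text
time: 12.48
tcp_pos: [0.4552, -0.331, 0.2275]
orientation: [0.002, 0.999, -0.052, 0.003]
wrist_force: [1.2, -0.7, -2.3]
finger_gap: 0.0588
grip_force: 65.4
```

Call:
apply_moves --pt "1 0.3 1.5 0 0" --pt "1 0.8 4.5 0 0" --pt "1 1.3 7.5 0 0" --pt "1 1.8 10.5 0 0" --pt "1 2.3 13.5 0 1" --pt "1 2.8 16.5 0 3" --pt "1 3.3 19.5 0 5" --pt "1 3.8 22.5 0 6" --pt "1 4.1 25.5 0 6" --pt "1 4.3 28.5 0 6"

```text
time: 13.32
tcp_pos: [0.4964, -0.0436, 0.2223]
orientation: [0.0, 1.0, 0.0, -0.0]
wrist_force: [0.7, 0.1, -1.9]
finger_gap: 0.0585
grip_force: 65.3
```

Call:
apply_moves --pt "1 0 3 0 0" --pt "1 0 6 0 0" --pt "1 -0.3 9 0 0" --pt "1 -0.8 12 0 0" --pt "1 -1.3 15 0 0" --pt "1 -1.8 18 0 2" --pt "1 -2.3 21 0 4" --pt "1 -2.8 24 0 6" --pt "1 -3.3 27 0 8" --pt "1 -3.8 30 0 8"

```text
time: 14.15
tcp_pos: [0.4579, 0.2561, 0.2223]
orientation: [0.0, 0.997, 0.071, -0.0]
wrist_force: [0.6, -0.1, -3.7]
finger_gap: 0.0588
grip_force: 65.3
```

Call:
apply_moves --pt "1 -0.3 3 0 0" --pt "1 -0.5 5 0 0" --pt "1 -0.5 5.5 0 0" --pt "1 -0.5 5.5 0 0" --pt "1 -0.5 5.5 0 0" --pt "1 -0.5 5.5 0 0"

```text
time: 14.65
tcp_pos: [0.454, 0.3085, 0.2223]
orientation: [0.0, 0.998, 0.069, -0.0]
wrist_force: [-1.0, 0.2, -2.9]
finger_gap: 0.0588
grip_force: 65.4
```

```bash
python3 -c "
from h import *
wrist('wE')"
```

```text
14.65 [0.453972   0.30853384 0.22225094] [ 4.17188396e-04  9.97600394e-01  6.92333795e-02 -1.35948050e-04] 0.05879196294720666 65.4334607720375 [-1.01064681  0.23627749 -2.88172435]
```

View pics/wE.png

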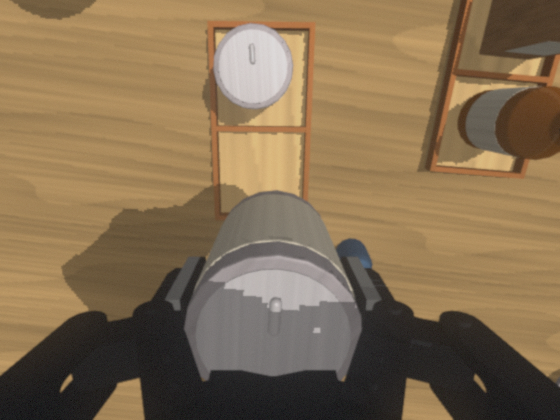

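Can held upright with its top at (274,318). Pocket corners: far (208,24) and (314,24), near (306,217) and (216,216).

```bash
python3 -c "
from h import *
c=np.load('wE.npy',allow_pickle=True).item()
tray(c,[(208,24),(314,24),(306,217),(216,216)])
print('top',ray(c,274,319,.268), 'twin',ray(c,253,67,.09))"
```

```text
sides [0.1835 0.0963 0.1847 0.0955] yaw 7.360603979024205 near [0.45586974 0.32079611] far [0.54810337 0.33271068]
top [0.45983183 0.30893435 0.268     ] twin [0.55001787 0.33662394 0.09      ]
```

Call:
apply_moves --pt "1 0 1.2 -1 0" --pt "1 0 1.2 -4 0" --pt "1 0 1.2 -7 0" --pt "1 0 1.2 -10 0" --pt "1 0 1.2 -13 0" --pt "1 0 1.2 -15.5 0" --pt "1 0 1.2 -17 0" --pt "1 0 1.2 -17.6 0" --pt "1 0 1.2 -17.8 0" --pt "1 0 1.2 -17.8 0"

```text
time: 15.53
tcp_pos: [0.454, 0.3209, 0.0449]
orientation: [0.001, 0.998, 0.069, -0.0]
wrist_force: [0.2, 0.5, -2.4]
finger_gap: 0.0585
grip_force: 65.5
```

Call:
apply_moves --pt "1 0 0 0 0" --pt "0.3 0 0 0 0" --pt "0 0 0 0 0" --pt "-0.5 0 0 0 0" --pt "-1 0 0 0 0" --pt "-1 0 0 0 0" --pt "-1 0 0 0 0" --pt "-1 0 0 0 0"

```text
time: 16.2
tcp_pos: [0.4538, 0.322, 0.0446]
orientation: [-0.0, 0.998, 0.07, 0.0]
wrist_force: [-0.1, 0.0, 0.1]
finger_gap: 0.0856
grip_force: 0.0
```

Call:
apply_moves --pt "-1 0 0 2 0" --pt "-1 0 0 5 0" --pt "-1 0 0 9 0" --pt "-1 0 0 13 0" --pt "-1 0 0 17 0" --pt "-1 0 0 20 0" --pt "-1 2 -3 22 0" --pt "-1 4 -7 22 -2" --pt "-1 5 -11 22 -4" --pt "-1 5 -11 22 -4"

```text
time: 17.03
tcp_pos: [0.5063, 0.2043, 0.2646]
orientation: [0.001, 1.0, 0.03, 0.0]
wrist_force: [0.5, -1.1, 0.3]
finger_gap: 0.0852
grip_force: 0.0
```

```bash
python3 -c "
from h import *
wrist('wF')"
```

```text
17.0333 [0.50633684 0.20428382 0.26464852] [1.35682846e-03 9.99553793e-01 2.98353001e-02 4.77898383e-04] 0.0852264786730018 0.0 [ 0.51175696 -1.14423374  0.31458252]
```

View pics/wF.png

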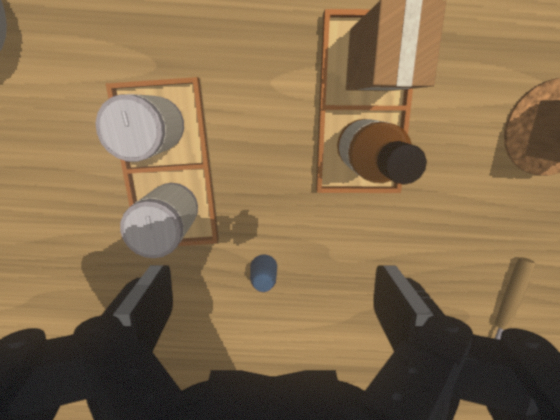

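Can stands in its pocket, top (152,228). The bottle cap is at (404,163).

```bash
python3 -c "
from h import *
c=np.load('wF.npy',allow_pickle=True).item()
print('bottle',ray(c,405,163.5,.145),'can',ray(c,151.5,228.5,.09))"
```

```text
bottle [0.5413253  0.10434621 0.145     ] can [0.45516546 0.31989509 0.09      ]
```

Call:
apply_moves --pt "-1 1.5 -4 0 0" --pt "-1 3 -8 0 0" --pt "-1 3.6 -10.1 0 0" --pt "-1 3.6 -10.1 -2 0" --pt "-1 3.6 -10.1 -4 0" --pt "-1 3.6 -10.1 -6 0" --pt "-1 3.6 -10.1 -6 0" --pt "-1 3.6 -10.1 -6 0" --pt "-1 3.6 -10.1 -6 0"

```text
time: 17.83
tcp_pos: [0.5401, 0.1116, 0.2056]
orientation: [-0.0, 0.999, 0.035, 0.0]
wrist_force: [-0.2, -0.0, 1.0]
finger_gap: 0.0853
grip_force: 0.0
```

Call:
apply_moves --pt "-1 0.2 -0.8 0 0" --pt "-1 0.2 -0.8 -2 0" --pt "-1 0.2 -0.8 -4 0" --pt "-1 0.2 -0.8 -6 0" --pt "-1 0.2 -0.8 -8 0" --pt "-1 0.2 -0.8 -9.6 0" --pt "-1 0.2 -0.8 -9.6 0" --pt "-1 0.2 -0.8 -9.6 0"

```text
time: 18.5
tcp_pos: [0.5421, 0.1027, 0.1091]
orientation: [0.0, 0.999, 0.035, -0.0]
wrist_force: [0.6, 0.5, 0.7]
finger_gap: 0.0856
grip_force: 0.0
```

Call:
apply_moves --pt "0 0 0 0 0" --pt "1 0 0 0 0" --pt "1 0 0 0 0" --pt "1 0 0 0 0" --pt "1 0 0 0 0" --pt "1 0 0 0 0" --pt "1 0 0 0 0" --pt "1 0 0 0 0"

```text
time: 19.17
tcp_pos: [0.5422, 0.1031, 0.1094]
orientation: [-0.0, 0.999, 0.035, 0.001]
wrist_force: [-1.1, -0.8, 8.3]
finger_gap: 0.031
grip_force: 58.7
```

Call:
apply_moves --pt "1 0 0 0.5 0" --pt "1 0 0 2 0" --pt "1 0 0 4.5 0" --pt "1 0 0 7.5 0" --pt "1 0 0 10.5 0" --pt "1 0 0 13.5 0" --pt "1 0 0 16 0" --pt "1 0 0 18 0" --pt "1 0 0 18 0"

```text
time: 19.92
tcp_pos: [0.5431, 0.1034, 0.293]
orientation: [-0.0, 0.999, 0.035, 0.003]
wrist_force: [0.2, 0.9, -2.9]
finger_gap: 0.031
grip_force: 59.9
```

Call:
apply_moves --pt "1 -0.2 -1 0 0" --pt "1 -0.6 -3 0 0" --pt "1 -1.1 -5.5 0 0" --pt "1 -1.6 -8 0 0" --pt "1 -2.1 -10.5 0 -1" --pt "1 -2.6 -13 0 -2" --pt "1 -3.2 -15.5 0 -3" --pt "1 -3.7 -18 0 -4" --pt "1 -4.2 -20.5 0 -5" --pt "1 -4.7 -23 0 -5"

```text
time: 20.75
tcp_pos: [0.4932, -0.1287, 0.2872]
orientation: [-0.0, 1.0, -0.009, -0.001]
wrist_force: [0.2, 0.3, -3.3]
finger_gap: 0.0306
grip_force: 59.8
```

Call:
apply_moves --pt "1 -0.5 -2.5 0 0" --pt "1 -1 -5 0 -1" --pt "1 -1.5 -7.5 0 -2" --pt "1 -2 -10 0 -3" --pt "1 -2.5 -12.5 0 -4" --pt "1 -3 -15 0 -4.5" --pt "1 -3.6 -17 0 -4.5" --pt "1 -4 -18.5 0 -4.5" --pt "1 -4 -18.5 0 -4.5" --pt "1 -4 -18.5 0 -4.5"

```text
time: 21.58
tcp_pos: [0.4534, -0.3127, 0.2872]
orientation: [-0.001, 0.999, -0.049, -0.001]
wrist_force: [0.2, -0.2, -3.3]
finger_gap: 0.0307
grip_force: 59.9
```

```bash
python3 -c "
from h import *
wrist('wG')"
```

```text
21.5833 [ 0.4534096  -0.31270215  0.28715413] [-5.16606533e-04  9.98805131e-01 -4.88568767e-02 -1.02456513e-03] 0.03072511187646979 59.90827560424805 [ 0.2144625  -0.22497691 -3.28685472]
```

View pics/wG.png

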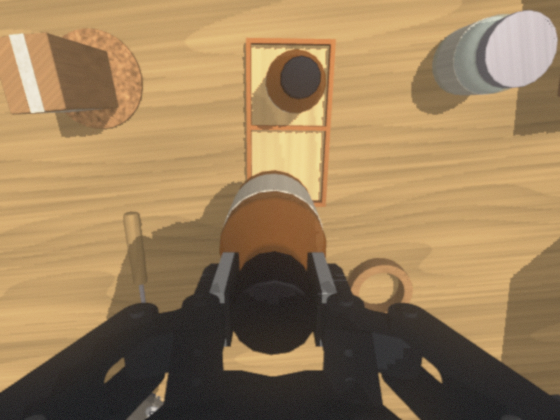

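Bottle hangs straight, in line with the empty pocket at (287,165). Lower it.

Call:
apply_moves --pt "1 -0.1 -1 0 0" --pt "1 -0.1 -1.9 -2 0" --pt "1 -0.1 -1.9 -5 0" --pt "1 -0.1 -1.9 -8 0" --pt "1 -0.1 -1.9 -11 0" --pt "1 -0.1 -1.9 -14 0" --pt "1 -0.1 -1.9 -16 0" --pt "1 -0.1 -1.9 -17.3 0" --pt "1 -0.1 -1.9 -17.8 0" --pt "1 -0.1 -1.9 -17.8 0"

```text
time: 22.47
tcp_pos: [0.4542, -0.3308, 0.1103]
orientation: [-0.0, 0.999, -0.047, -0.0]
wrist_force: [-0.4, -0.2, -2.9]
finger_gap: 0.0306
grip_force: 60.2
```

Call:
apply_moves --pt "1 0 0 0 0" --pt "0.6 0 0 0 0" --pt "0.3 0 0 0 0" --pt "0 0 0 0 0" --pt "-0.5 0 0 0 0" --pt "-1 0 0 0 0" --pt "-1 0 0 0 0" --pt "-1 0 0 0 0" --pt "-1 0 0 0 0"

```text
time: 23.22
tcp_pos: [0.4538, -0.3311, 0.1106]
orientation: [0.0, 0.999, -0.048, 0.0]
wrist_force: [1.0, -0.4, 0.5]
finger_gap: 0.0856
grip_force: 0.0
```

Call:
apply_moves --pt "-1 0 0 2 0" --pt "-1 0 0 5 0" --pt "-1 0 0 8 0" --pt "-1 0 0 12 0" --pt "-1 0 0 15 0" --pt "-1 2 4 15 2" --pt "-1 4 8 15 4" --pt "-1 6 12 15 6" --pt "-1 6 12 15 6" --pt "-1 6 12 15 6"

```text
time: 24.05
tcp_pos: [0.5154, -0.2073, 0.2607]
orientation: [-0.0, 1.0, 0.007, 0.0]
wrist_force: [-0.6, -0.9, 0.3]
finger_gap: 0.0851
grip_force: 0.0
```

```bash
python3 -c "
from h import *
wrist('wH')"
```

```text
24.05 [ 0.51538523 -0.20725948  0.26065767] [-4.74722641e-04  9.99972941e-01  7.33244659e-03  3.57224679e-04] 0.08513747192824253 0.0 [-0.56596735 -0.93738433  0.32944457]
```

View pics/wH.png

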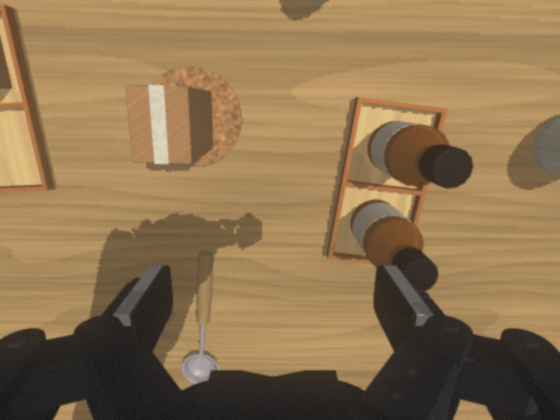

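Bottle stands in its pocket (cap about (415,268)). Carton top has corners (126,86), (189,86), (191,164), (131,163).

```bash
python3 -c "
from h import *
c=np.load('wH.npy',allow_pickle=True).item()
P=np.array([ray(c,u,v,.116)[:2] for u,v in [(126,86),(189,86),(191,164),(131,163)]])
e=P[0]+P[1]-P[2]-P[3]
print('carton',P.mean(0),np.degrees(np.arctan2(e[1],e[0])),'bottle',ray(c,415,268,.145))"
```

```text
carton [ 0.56965527 -0.11384128] -1.9233466769957717 bottle [ 0.45981835 -0.32558503  0.145     ]
```

Call:
apply_moves --pt "-1 2 4 0 0" --pt "-1 4 7 0 0" --pt "-1 5.5 9 0 0" --pt "-1 5.5 9 -3 0" --pt "-1 5.5 9 -6 0" --pt "-1 5.5 9 -9 0" --pt "-1 5.5 9 -11 0" --pt "-1 5.5 9 -11 0" --pt "-1 5.5 9 -11 0"

```text
time: 24.85
tcp_pos: [0.5681, -0.1222, 0.1502]
orientation: [-0.0, 1.0, 0.004, -0.001]
wrist_force: [0.3, 0.1, 0.2]
finger_gap: 0.0853
grip_force: 0.0
```

Call:
apply_moves --pt "-1 0.2 0.7 0 -1" --pt "-1 0.2 0.7 -2 -1" --pt "-1 0.2 0.7 -4 -1" --pt "-1 0.2 0.7 -6 -1" --pt "-1 0.2 0.7 -7.5 -1" --pt "-1 0.2 0.7 -7.5 -1" --pt "-1 0.2 0.7 -7.5 -1"

```text
time: 25.43
tcp_pos: [0.5714, -0.1147, 0.0768]
orientation: [0.0, 1.0, -0.005, 0.0]
wrist_force: [0.5, -0.7, 0.7]
finger_gap: 0.0855
grip_force: 0.0
```

Call:
apply_moves --pt "0 0 0 0 0" --pt "1 0 0 0 0" --pt "1 0 0 0 0" --pt "1 0 0 0 0" --pt "1 0 0 0 0" --pt "1 0 0 0 0" --pt "1 0 0 0 0" --pt "1 0 0 0 0"

```text
time: 26.1
tcp_pos: [0.5715, -0.1142, 0.077]
orientation: [0.0, 1.0, -0.004, 0.001]
wrist_force: [-3.1, 0.7, 9.7]
finger_gap: 0.0496
grip_force: 60.7
```

Call:
apply_moves --pt "1 0 0 0.5 0" --pt "1 0 0 2 0" --pt "1 0 0 4.5 0" --pt "1 0 0 7.5 0" --pt "1 0 0 10.5 0" --pt "1 0 0 13.5 0" --pt "1 0 0 15 0" --pt "1 0 0 15 0" --pt "1 0 0 15 0"

```text
time: 26.85
tcp_pos: [0.571, -0.1141, 0.2266]
orientation: [0.0, 1.0, -0.004, 0.001]
wrist_force: [-0.5, -0.2, -1.6]
finger_gap: 0.0493
grip_force: 62.4
```

Call:
apply_moves --pt "1 -0.2 1.5 0 0" --pt "1 -0.6 4 0 0" --pt "1 -1 6.5 0 0" --pt "1 -1.4 9 0 1" --pt "1 -1.8 11.5 0 2" --pt "1 -2.2 14 0 3" --pt "1 -2.6 16.5 0 4" --pt "1 -3 18.5 0 4" --pt "1 -3 20 0 4" --pt "1 -3 20 0 4"

```text
time: 27.68
tcp_pos: [0.5396, 0.0894, 0.2244]
orientation: [-0.001, 0.999, 0.033, -0.001]
wrist_force: [-0.2, 0.6, -1.1]
finger_gap: 0.0491
grip_force: 62.4
```

Call:
apply_moves --pt "1 0 0 0 0" --pt "1 0 0 0 0" --pt "1 0 0 0 0"

```text
time: 27.93
tcp_pos: [0.5406, 0.0849, 0.225]
orientation: [0.0, 1.0, 0.03, -0.0]
wrist_force: [-0.3, -0.1, -0.9]
finger_gap: 0.0491
grip_force: 62.4
```

```bash
python3 -c "
from h import *
wrist('wI')"
```

```text
27.9333 [0.5406326  0.08485173 0.22496019] [ 1.75737281e-04  9.99549093e-01  3.00229060e-02 -4.51693162e-04] 0.04907652665777966 62.38731265068054 [-0.27866595 -0.0594314  -0.88732461]
```

View pics/wI.png

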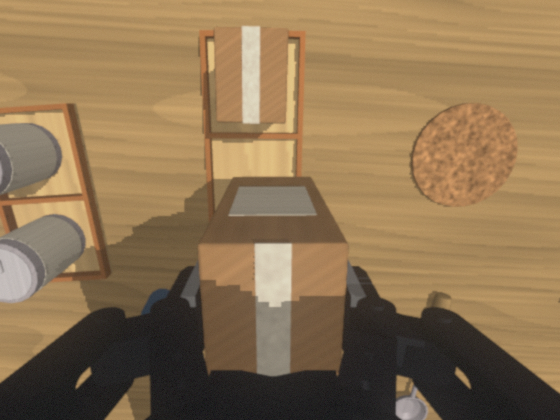

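Carton held straight. Middle tray: far corners (200,33) and (305,33), cross wall from (206,135) to (302,134).

```bash
python3 -c "
from h import *
c=np.load('wI.npy',allow_pickle=True).item()
a=ray(c,200,33,.018);b=ray(c,305,33,.018);m=ray(c,254,134.5,.018);f=(a+b)/2
e=np.array([np.cos(np.radians(3.4)),np.sin(np.radians(3.4)),0])
print(np.linalg.norm(a-b),np.linalg.norm(f-m),m-e*.0465,f-e*.142)"
```

```text
0.09672738053127312 0.09186790117601534 [0.53620573 0.10334088 0.018     ] [0.53258181 0.10309538 0.018     ]
```

Call:
apply_moves --pt "1 -0.3 1 0 0" --pt "1 -0.4 1.8 -1 0" --pt "1 -0.4 1.8 -3 0" --pt "1 -0.4 1.8 -6 0" --pt "1 -0.4 1.8 -9 0" --pt "1 -0.4 1.8 -11.5 0" --pt "1 -0.4 1.8 -13.5 0" --pt "1 -0.4 1.8 -14.5 0" --pt "1 -0.4 1.8 -14.8 0" --pt "1 -0.4 1.8 -14.8 0"

```text
time: 28.82
tcp_pos: [0.5362, 0.1046, 0.0771]
orientation: [-0.0, 1.0, 0.031, -0.001]
wrist_force: [1.0, 0.9, -1.5]
finger_gap: 0.0493
grip_force: 62.7
```

Call:
apply_moves --pt "1 0 0 0 0" --pt "0.3 0 0 0 0" --pt "0 0 0 0 0" --pt "-0.5 0 0 0 0" --pt "-1 0 0 0 0" --pt "-1 0 0 0 0" --pt "-1 0 0 0 0" --pt "-1 0 0 0 0"

```text
time: 29.48
tcp_pos: [0.5368, 0.1039, 0.0776]
orientation: [-0.0, 1.0, 0.031, 0.0]
wrist_force: [-0.4, 0.8, -0.1]
finger_gap: 0.0854
grip_force: 0.0
```

Call:
apply_moves --pt "-1 0 0 2 0" --pt "-1 0 0 5 0" --pt "-1 0 0 9 0" --pt "-1 0 0 13 0" --pt "-1 0 0 17 0" --pt "-1 0 0 21 0" --pt "-1 0 -4 23 0" --pt "-1 0 -8 23 0" --pt "-1 0 -12 23 0" --pt "-1 0 -12 23 0"

```text
time: 30.32
tcp_pos: [0.5365, -0.0244, 0.308]
orientation: [0.001, 1.0, 0.026, 0.0]
wrist_force: [-0.3, -1.1, -0.8]
finger_gap: 0.0852
grip_force: 0.0
```

```bash
python3 -c "
from h import *
wrist('wJ');c=ctrl.camera('side');np.save('sJ.npy',c,allow_pickle=True);w=np.load('wJ.npy',allow_pickle=True).item()['frame']
a=c['frame'][85:395,140:440]
cv2.imwrite('pics/J.png',np.hstack([cv2.resize(a,(390,403)),cv2.resize(w,(410,308))[:403].copy() if 0 else cv2.copyMakeBorder(cv2.resize(w,(410,308)),0,95,0,0,0)]))"
```

```text
30.3167 [ 0.53647234 -0.02442559  0.30798399] [1.36914246e-03 9.99652372e-01 2.63279299e-02 3.18304465e-04] 0.08520287181099759 0.0 [-0.26104948 -1.08798843 -0.76973051]
```

View pics/J.png

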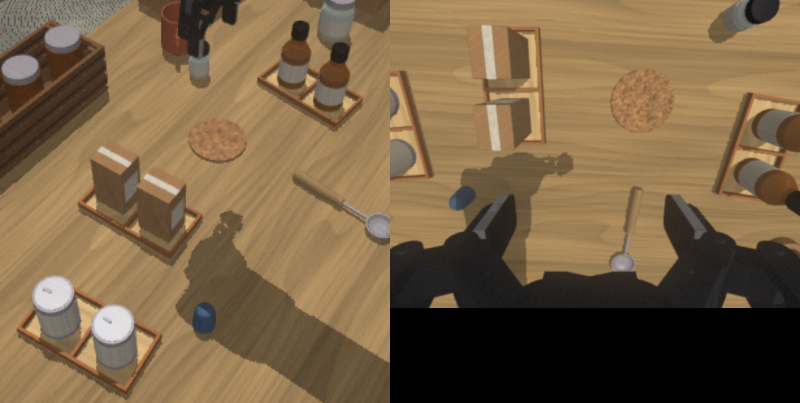

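All six stand upright in matching pairs: bottle caps at (341,50) and (300,28), carton tops at (163,186) and (117,158), can tops at (113,322) and (54,294). A quick check of the placings against the twins.

```bash
python3 -c "
from h import *
c=np.load('sJ.npy',allow_pickle=True).item()
for n,z,a,b in (('bottle',.145,(341,50),(300,28)),('carton',.115,(163,186),(117,158)),('can',.09,(113,322),(54,294))):
    p,q=[ray(c,140+u/1.3,85+v/1.3,z)[:2] for u,v in(a,b)]; print(n,p,q,np.linalg.norm(p-q))"
```

```text
bottle [ 0.44794225 -0.32447121] [ 0.53980819 -0.3354098 ] 0.09251488529538587
carton [0.52951275 0.10477341] [0.6238477  0.10381474] 0.0943398232892534
can [0.45223366 0.31816251] [0.54626807 0.33535896] 0.09559387960001994
```

Each one is about 93 mm from its twin, so they are centred to within a few millimetres. Handing in.

```bash
python3 -c "
from station import ctrl
print(ctrl.hand_in())"
```

```text
the job is handed in; nothing more can be done
None
```

The job is handed in at about 30 s: the can, bottle and carton each stand upright beside their twin, within a few millimetres of the pocket centre by the camera, and nothing was knocked over.

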